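# Draw the phone boom out to its 150 mm mark and hold it

## Robot

A 6-joint arm with a two-finger parallel gripper is mounted at the origin on the work surface. World frame = base frame: x ahead of the robot, y to its left, z up, the work surface at z = 0. Lengths are in m, angles in rad, forces in N, time in s.
With the tool pointing down it reaches from about 0.35 to 0.975 m from the base axis. Payload 4.9 kg.
Tool frame: the origin (TCP) lies at the very end of the fingers, on their centre line; the grasp point (between the pads) lies ctrl.grip_point_offset behind it (ctrl.grip_point_offset is the distance from the TCP to the grasp point, in m); z points along the fingers, y is the line along which they close (so a half turn about z gives the same grasp; the last joint's range is limited). The gripper opens to 85 mm and grips with 20 to 120 N. Pads are 22 mm wide; open, the fingers measure 114 mm over their backs; the gripper's body (76 mm by 85 mm) begins 54 mm behind the grasp point. The pads swing forward as they close: fully open they stand 13 mm farther back than shut.
Start: joints at [-1.408, 0.053, 1.613, -0, 1.476, -0.119], TCP at [0.174, -0.6, 0.231] pointing down, gripper open.
Joint ranges: [-3.01, 3.01], [-1.01, 2.22], [0.06, 2.58], [-1.02, 4.17], [0.09, 2.62], [-3.14, 3.14]. Speed limits (rad/s): [2.57, 2.57, 3.14, 3.14, 3.14, 3.14].

## Interface

Orientations are given as a rotation vector (axis times angle).
In Python, from station import ctrl gives the robot as it stands. The module is installed in compiled form; this text tells all that it offers.
- The arm moves only by the tool drive_tool, never from a script. Its argument "steps" is a list of rows, each an object with "translation": the shift along the tool's x, y, z normalised to -1 to 1, where 1 is 4 cm, a list of three; "angular": the turn, a rotation vector about the tool's x, y, z normalised to -1 to 1, where 1 is 8 degrees, a list of three; "gripper": the opening, from 0 (shut) to 1 (fully open). In form: [{"translation": [dx, dy, dz], "angular": [wx, wy, wz], "gripper": gripper}, ...]. A call has 1 to 8 rows; each row shifts and turns the commanded pose from where the row before left it, along the tool's axes as they then stand; what a row does not reach is not made up. A row lasts 1/8 s, in which the tool goes at most 62.5 mm and 10.7 degrees, less where a joint would pass 70% of its speed; a pose out of reach is approached as far as the arm can. A call with a number of a shift or a turn outside -1 to 1 is refused whole. A call with a gripper value outside its range is refused whole. The fingers move at their own pace and stop on an object; "force" is the grip in N (left out, the last holds). Time passes only in rows, so rows that do not move let the fingers close. It gives the time, the measured TCP pose, the force, the opening and the grip force at its end, in the units of the state.
- ctrl.get_obs(): the state, without advancing time (a new reading comes with each control period).
- ctrl.get_image(name): name is "scene" or "top" or "wrist"; returns a dict with "color" (400x640x3 uint8, red, green, blue), "depth" (400x640 float32, m along the optical axis (not along the pixel's ray), 0 where there is no reading), "fx", "fy", "cx", "cy" (pixels), "k1" (the pictures are not rectified: a ray, as slopes to the right and down, at radius r is drawn at 1 + k1 r^2 times it, then the intrinsics apply), "R" (3x3) and "t" (3): a world point X has camera coordinates R X + t. Camera axes: x right, y down, z forward; pixel columns grow to the right and rows downward; lengths in m; the calibration is good to about 2 mm. A picture is of the moment at which its call begins.
- ctrl.finish_job(): hands the job in; it is judged then, once.
The state is a dict: "t": time; "q": joint angles; "dq": joint speeds; "effort": joint torques, N m; "tool_pos": TCP position; "tool_rot": TCP orientation; "contact_force": force on the tool from outside, world axes, zero at the start; "wrist_torque": the same for the moment, N m; "opening": finger opening in m; "grip_force": force on a finger pad.
Only numpy, scipy, OpenCV 4.12 (cv2) and the standard library are available. Lean on these libraries where they do the work, as an engineer would, in place of code of your own. Each camera call takes 0.05 s, during which the arm holds its last target. There are 200 camera calls.

## Task

The tray of chocolate truffles is going to be photographed from above with the phone stand. Take the black grip at the outer end of the stand's telescoping boom, press its lock button fully in, and draw the boom out until the third long line of its scale, 150 mm, stands at the mouth of the sleeve. Finish holding it still on that mark with the button kept in, while I tighten the clamp screw; do not let the boom run back, do not shift the stand, and leave the tray, foil bowl, paper cup and plate where they are.

Things in the scene. Friction and masses are not known exactly. Their poses are not given: they have to be found in the camera images.
- stand: Overhead phone stand of 4.5 kg, standing loose: dark steel base plate 150 x 220 mm, 20 mm post, and on it a grey 28 mm square sleeve whose axis crosses the post 170 mm above the table. Origin: on the table at the foot of the post; z up. From above, sleeve and boom run along the stand's +y; they climb 20 degrees towards the outer end. x is level, square to the boom.
- sleeve_mouth (a point): Centre of the open outer end (mouth) of the sleeve's black 36 x 36 x 28 mm collar, on the boom's axis. Its axes: +y out along the boom (climbing 20 degrees), x level, the same as the stand's x. A wing screw for clamping sticks out of the collar on its -x side; it is left to the person.
- grip (a point): Centre of the black grip block on the boom's outer end: 28 wide (x), 50 long (y), 36 mm high; axes as sleeve_mouth. It lies on the boom's axis, 30 mm + the extension past sleeve_mouth. Its sides are upright and free: pinch it from above across x, tool vertical, one finger on the button. From 60 mm beyond its centre, a little lower, the boom carries a level phone 150 mm wide.
- button_face (a point): Centre of the outer face of the lock button: a grey block 26 mm long along the boom and 20 mm high that stands 8 mm proud in the middle of the grip's +x side, so that grip and button together measure 36 mm, or 30 mm with the button in.
- button (a joint): Lock button travel, m: 0 out (boom locked), 0.006 fully in (free). It is pressed towards the grip's middle (the stand's -x) against a spring, 8 N at first and 11 N fully in; a pinch of 20 to 30 N across the grip keeps it in. The brake holds the boom anywhere, against about 12 N, until the button is about 3 mm in, and bites again when it comes out.
- boom (a joint): Extension of the boom, m, as read on the scale at the sleeve mouth: 0 home, 0.20 outer stop, 0.02 to 0.08 at the start. The bright 20 mm tube has a half-width black line on top every 10 mm, a full-width one every 50 mm (50, 100, 150, 200 counted from the grip). With the button in it slides freely (drag 1 N) and, let go, runs home by its own weight (0.55 kg).
- tray: White serving tray 270 x 200 x 22 mm with truffles, under the phone's end of the boom. Origin under its centre.
- foil_bowl: Foil bowl of truffles, 108 mm across, 40 mm high, beside the stand. Origin under its centre.
- paper_cup: Paper cup of truffles, 70 mm across, 62 mm high, beside the stand. Origin under its centre.
- plate: White plate of truffles, 180 mm across, 36 mm high, to the left of the tray. Origin under its centre.

How it is judged:
On the way:
1. the grip is taken and its lock button pressed in, with the boom still short of the 100 mm line (value of joint button above 0.0045 m and contact force between the fingers and button above 2 N and value of joint boom below 0.1 m), for 0.2 s.
At the end, for the whole second after the job is handed in: The boom is held still at 150 mm (within 5 mm, slower than 10 mm/s) by the fingers alone: the lock button is kept in by a finger (at least 4.5 of its 6 mm, more than 2 N), so that the brake is off (value of joint boom between 0.145 and 0.155 m and velocity of joint boom between -0.01 and 0.01 m/s and value of joint button above 0.0045 m and contact force between the fingers and button above 2 N); the arm keeps its last pose, push and grip.
It fails at once if the boom is let go and runs back (velocity of joint boom below -0.2 m/s).
It fails at once if the tray, bowl, cup or plate is moved by more than 10 mm (distance of any of tray, foil_bowl, paper_cup, plate from where it was at the start of the episode above 0.01 m).
It fails at once if the stand is shifted by more than 15 mm (distance of stand from where it was at the start of the episode above 0.015 m).
It also fails if it takes over 38 s, if anything falls off the work surface, if the arm or the gripper's body presses on something with over 40 N, if the wrist force passes 120 N, or if a joint passes its speed limit or range.

## Working session

There is one attempt and no reset: what is moved stays moved. The work goes in short steps, Python scripts to look and compute and a tool call to move; the robot and the scene stay as the last step left them, time stands still between calls to the robot, and variables do not carry over. Pictures are saved under pics/ and viewed, at most 10 in all, crops included, and the job is handed in when it is done.

Besides the shell and the picture viewer there is one more tool, called after "Call:" by a JSON object that holds its "fn" and its "kwargs", one argument or row to a line. drive_tool: Moves the arm, as the interface text tells. Its arguments: {"type":"object","properties":{"steps":{"type":"array"},"force":{"type":"number"}},"required":["steps"]}

```bash
mkdir -p pics; cat > h.py <<'E'
import numpy as np, cv2, pickle
from station import ctrl
def grab(n,tag):
    d=ctrl.get_image(n); pickle.dump(d,open(f'pics/{tag}.pkl','wb'))
    cv2.imwrite(f'pics/{tag}.png',d['color'][:,:,::-1]); return d
def ld(tag): return pickle.load(open(f'pics/{tag}.pkl','rb'))
def ray(d,u,v):
    K=np.array([[d['fx'],0,d['cx']],[0,d['fy'],d['cy']],[0,0,1.]])
    p=cv2.undistortPoints(np.array([[[u,v]]],float),K,np.array([d['k1'],0,0,0.]))[0,0] if 0 else None
    x,y=(u-d['cx'])/d['fx'],(v-d['cy'])/d['fy']; a,b=x,y
    for _ in range(20):
        s=1+d['k1']*(a*a+b*b); a,b=x/s,y/s
    R=np.array(d['R']);t=np.array(d['t'])
    return -R.T@t, R.T@np.array([a,b,1.])
def plane(d,u,v,z):
    o,r=ray(d,u,v); return o+r*(z-o[2])/r[2]
def dep(d,u,v):
    o,r=ray(d,u,v); return o+r*d['depth'][int(round(v)),int(round(u))]
def tri(d1,p1,d2,p2):
    o1,r1=ray(d1,*p1);o2,r2=ray(d2,*p2)
    s=np.linalg.lstsq(np.c_[r1,-r2],o2-o1,rcond=None)[0]
    a=o1+r1*s[0];b=o2+r2*s[1]; return (a+b)/2,np.linalg.norm(a-b)
def proj(d,X):
    c=np.array(d['R'])@X+np.array(d['t']);a,b=c[:2]/c[2];s=1+d['k1']*(a*a+b*b)
    return d['fx']*a*s+d['cx'],d['fy']*b*s+d['cy']
E
python3 - <<'E'
from h import *
for n in('top','scene','wrist'):
    d=grab(n,n+'0'); o,r=ray(d,320,200); print(n,o,r,d['fx'],d['k1'])
o=ctrl.get_obs(); print(o['t'],o['tool_pos'],o['tool_rot'],o['opening'],ctrl.grip_point_offset)
E
```

```text
top [0.38312629 0.14492021 1.25335353] [ 0.16814048 -0.0160063  -0.98565995] 374.50321897783397 -0.05990527400971245
scene [ 0.87627475 -0.32069369  0.85692104] [-0.3582484   0.51335989 -0.77986329] 372.4779762096419 -0.025327568927204815
wrist [ 0.24965266 -0.57914711  0.37173397] [-0.28913463 -0.06827678 -0.95497839] 318.1794073531626 -0.053009568874244094
0.15 [ 0.17370893 -0.59986535  0.23031681] [-3.10883408e+00 -4.40942840e-01  6.67277337e-05] 0.08537020709354849 0.0187
```

View pics/top0.png

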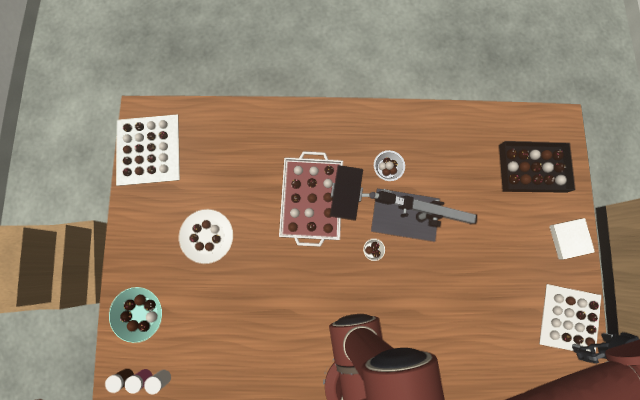

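View pics/scene0.png

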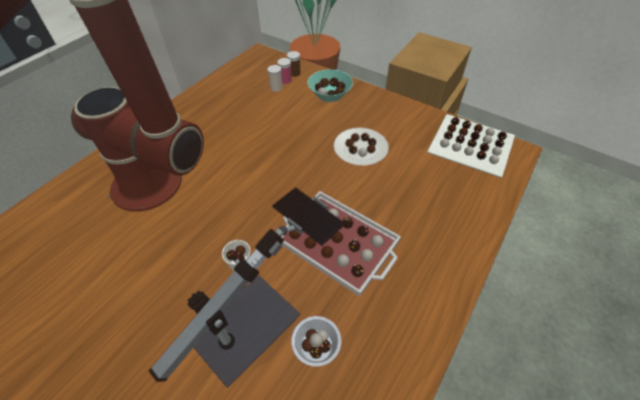

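The top view shows the boom running left from the sleeve tail at (475,218), to the collar at about (400,200), then the grip at about (380,196) and the phone at (347,192). The outer end points along world +y. In the scene view the grip is at (268,241) and the collar at (247,267). I'll enlarge both.

```bash
python3 - <<'E'
from h import *
a=ld('top0')['color'][160:250,340:490,::-1]; b=ld('scene0')['color'][210:300,220:320,::-1]
A=cv2.resize(a,(750,450)[:2],interpolation=cv2.INTER_CUBIC); 
cv2.imwrite('pics/za.png',A)
cv2.imwrite('pics/zb.png',cv2.resize(b,(660,594),interpolation=cv2.INTER_CUBIC))
t=ld('top0')
for p in [(347,192),(375,195),(384,197),(402,200),(410,203),(440,211),(470,218),(405,225)]: print(p,dep(t,*p).round(3))
s=ld('scene0')
for p in [(268,241),(247,267),(200,330),(240,310)]: print(p,dep(s,*p).round(3))
E
```

```text
(347, 192) [0.582 0.053 0.226]
(375, 195) [ 0.57  -0.022  0.247]
(384, 197) [ 0.565 -0.047  0.248]
(402, 200) [ 0.561 -0.102  0.223]
(410, 203) [ 0.553 -0.125  0.222]
(440, 211) [ 0.537 -0.225  0.179]
(470, 218) [ 0.521 -0.329  0.143]
(405, 225) [ 0.513 -0.161  0.011]
(268, 241) [ 0.569 -0.059  0.246]
(247, 267) [ 0.562 -0.117  0.224]
(200, 330) [ 0.55  -0.249  0.17 ]
(240, 310) [ 0.518 -0.144  0.01 ]
```

View pics/za.png

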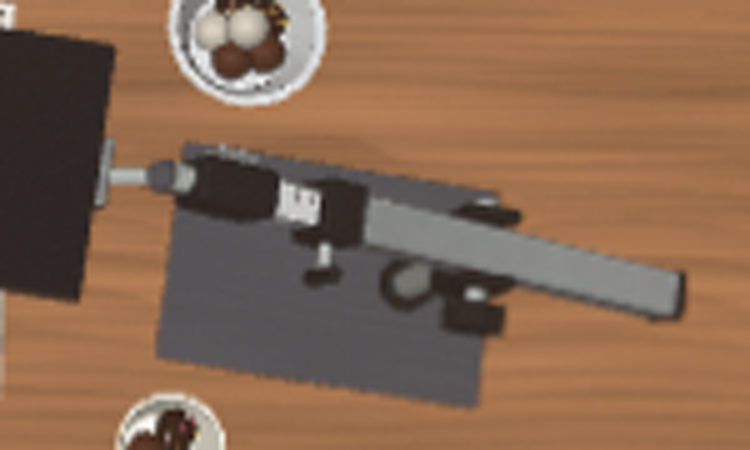

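View pics/zb.png

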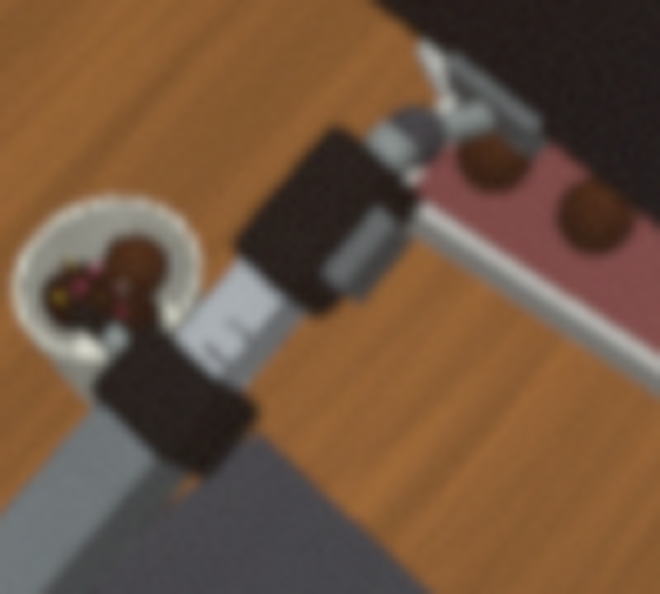

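```bash
cat >> h.py <<'E'
from scipy.spatial.transform import Rotation as Ro
def plan(target,ydir,n):
    o=ctrl.get_obs(); p=np.array(o['tool_pos']);R=Ro.from_rotvec(o['tool_rot'])
    z=np.array([0,0,-1.]);y=np.append(ydir,0)/np.linalg.norm(ydir)
    if y@R.as_matrix()[:,1]<0: y=-y
    T=Ro.from_matrix(np.c_[np.cross(y,z),y,z])
    for i in range(n):
        k=n-i; t=np.clip(R.inv().apply((np.array(target)-p)/k)/.04,-1,1).round(2)
        w=np.clip((R.inv()*T).as_rotvec()/k/np.radians(8),-1,1).round(2)
        print(list(map(float,t)),list(map(float,w)))
        p=p+R.apply(t*.04); R=R*Ro.from_rotvec(w*np.radians(8))
    print('end',p.round(4),(T.inv()*R).as_rotvec(degrees=True).round(2))
E
python3 - <<'E'
from h import *
plan([.565,-.05,.36],[-.985,.174],17)
E
```

```text
[0.78, -0.62, -0.19] [-0.0, -0.0, -0.47]
[0.82, -0.56, -0.19] [-0.0, -0.0, -0.47]
[0.85, -0.51, -0.19] [-0.0, -0.0, -0.47]
[0.88, -0.45, -0.19] [-0.0, -0.0, -0.47]
[0.91, -0.39, -0.19] [-0.0, -0.0, -0.47]
[0.94, -0.33, -0.19] [-0.0, -0.0, -0.47]
[0.95, -0.27, -0.19] [-0.0, -0.0, -0.47]
[0.97, -0.21, -0.19] [-0.0, -0.0, -0.47]
[0.98, -0.15, -0.19] [-0.0, -0.0, -0.47]
[0.99, -0.08, -0.19] [-0.0, -0.0, -0.47]
[0.99, -0.02, -0.19] [-0.0, -0.0, -0.47]
[0.99, 0.05, -0.19] [-0.0, -0.0, -0.47]
[0.99, 0.12, -0.19] [-0.0, -0.0, -0.47]
[0.98, 0.18, -0.19] [-0.0, -0.0, -0.47]
[0.96, 0.24, -0.19] [-0.0, -0.0, -0.47]
[0.95, 0.31, -0.19] [-0.0, -0.01, -0.46]
[0.92, 0.36, -0.18] [-0.0, -0.0, -0.47]
end [ 0.5648 -0.05    0.3598] [ 0.04  0.01 -0.  ]
```

Call:
{"fn": "drive_tool", "kwargs": {
  "steps": [
    {"translation": [0.78, -0.62, -0.3], "angular": [0, 0, -0.47], "gripper": 1},
    {"translation": [0.82, -0.56, -0.3], "angular": [0, 0, -0.47], "gripper": 1},
    {"translation": [0.85, -0.51, -0.3], "angular": [0, 0, -0.47], "gripper": 1},
    {"translation": [0.88, -0.45, -0.3], "angular": [0, 0, -0.47], "gripper": 1},
    {"translation": [0.91, -0.39, -0.3], "angular": [0, 0, -0.47], "gripper": 1},
    {"translation": [0.94, -0.33, -0.3], "angular": [0, 0, -0.47], "gripper": 1},
    {"translation": [0.95, -0.27, -0.3], "angular": [0, 0, -0.47], "gripper": 1},
    {"translation": [0.97, -0.21, -0.3], "angular": [0, 0, -0.47], "gripper": 1}
  ],
  "force": 25
}}

```text
t: 1.15
tool_pos: [0.3586, -0.3407, 0.3273]
tool_rot: [-2.888, -1.236, 0.0]
contact_force: [0.5, -0.8, 1.0]
opening: 0.0855
grip_force: 0.0
```

Call:
{"fn": "drive_tool", "kwargs": {
  "steps": [
    {"translation": [0.98, -0.15, -0.2], "angular": [0, 0, -0.47], "gripper": 1},
    {"translation": [0.99, -0.08, -0.2], "angular": [0, 0, -0.47], "gripper": 1},
    {"translation": [0.99, -0.02, -0.2], "angular": [0, 0, -0.47], "gripper": 1},
    {"translation": [0.99, 0.05, 0], "angular": [0, 0, -0.47], "gripper": 1},
    {"translation": [0.99, 0.12, 0], "angular": [0, 0, -0.47], "gripper": 1},
    {"translation": [0.98, 0.18, 0], "angular": [0, 0, -0.47], "gripper": 1},
    {"translation": [0.96, 0.24, 0], "angular": [0, 0, -0.47], "gripper": 1},
    {"translation": [0.95, 0.31, 0], "angular": [0, 0, -0.47], "gripper": 1}
  ]
}}

```text
t: 2.15
tool_pos: [0.5426, -0.0814, 0.351]
tool_rot: [-2.468, -1.943, 0.0]
contact_force: [0.3, -0.5, 0.4]
opening: 0.0853
grip_force: 0.0
```

Call:
{"fn": "drive_tool", "kwargs": {
  "steps": [
    {"translation": [0.92, 0.36, 0], "angular": [0, 0, -0.47], "gripper": 1},
    {"translation": [0, 0, 0], "angular": [0, 0, 0], "gripper": 1},
    {"translation": [0, 0, 0], "angular": [0, 0, 0], "gripper": 1}
  ]
}}

```text
t: 2.52
tool_pos: [0.5645, -0.0505, 0.3509]
tool_rot: [-2.406, -2.02, 0.001]
contact_force: [0.2, 0.2, 0.1]
opening: 0.0858
grip_force: 0.0
```

```bash
python3 - <<'E'
from h import *
d=grab('wrist','wrist1');grab('top','top1');grab('scene','scene1')
o=ctrl.get_obs(); print(o['t'],o['tool_pos'],o['tool_rot'],proj(d,np.array([.565,-.05,.25])))
E
```

```text
2.675 [ 0.56436635 -0.0511115   0.35136452] [ 2.40686591e+00  2.01881293e+00 -1.51792369e-04] (np.float64(323.59360814363805), np.float64(202.07570195547763))
```

View pics/wrist1.png

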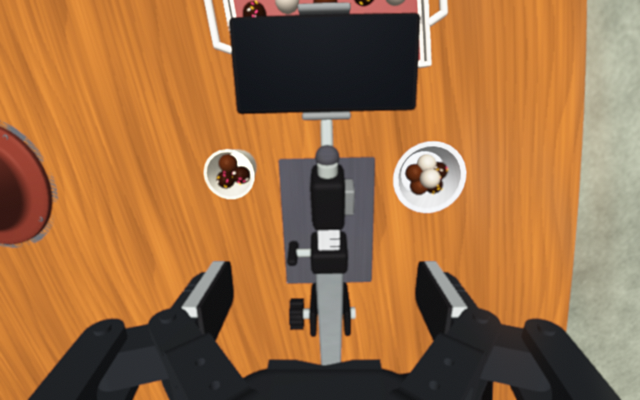

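The wrist view shows the grip at about (328,198) with the grey button on its right at (349,196). The white scale tube is at (328,240) and the collar at (328,255). I'll measure these now.

```bash
python3 - <<'E'
from h import *
d=ld('wrist1')
cv2.imwrite('pics/zw.png',cv2.resize(d['color'][140:280,270:390,::-1],(514,600),interpolation=cv2.INTER_CUBIC))
for v in range(165,275,6): 
    print(v,[tuple((dep(d,u,v)*1000).round().astype(int)) for u in(316,328,340,349)])
E
```

```text
165 [(np.int64(563), np.int64(-24), np.int64(225)), (np.int64(573), np.int64(-22), np.int64(244)), (np.int64(583), np.int64(-28), np.int64(225)), (np.int64(600), np.int64(-73), np.int64(6))]
171 [(np.int64(563), np.int64(-27), np.int64(235)), (np.int64(573), np.int64(-26), np.int64(247)), (np.int64(582), np.int64(-30), np.int64(235)), (np.int64(598), np.int64(-82), np.int64(8))]
177 [(np.int64(562), np.int64(-30), np.int64(243)), (np.int64(572), np.int64(-32), np.int64(244)), (np.int64(581), np.int64(-34), np.int64(243)), (np.int64(597), np.int64(-92), np.int64(7))]
183 [(np.int64(562), np.int64(-34), np.int64(250)), (np.int64(571), np.int64(-35), np.int64(252)), (np.int64(580), np.int64(-37), np.int64(251)), (np.int64(588), np.int64(-42), np.int64(233))]
189 [(np.int64(561), np.int64(-38), np.int64(252)), (np.int64(570), np.int64(-39), np.int64(252)), (np.int64(580), np.int64(-41), np.int64(253)), (np.int64(587), np.int64(-45), np.int64(241))]
195 [(np.int64(560), np.int64(-43), np.int64(250)), (np.int64(569), np.int64(-45), np.int64(249)), (np.int64(579), np.int64(26), np.int64(492
[... 1868 characters left out ...]
110), np.int64(225)), (np.int64(570), np.int64(-111), np.int64(225)), (np.int64(577), np.int64(-225), np.int64(8))]
261 [(np.int64(546), np.int64(-114), np.int64(224)), (np.int64(558), np.int64(-116), np.int64(225)), (np.int64(569), np.int64(-118), np.int64(224)), (np.int64(575), np.int64(-237), np.int64(7))]
267 [(np.int64(545), np.int64(-122), np.int64(221)), (np.int64(556), np.int64(-125), np.int64(220)), (np.int64(568), np.int64(-126), np.int64(222)), (np.int64(574), np.int64(-248), np.int64(7))]
273 [(np.int64(543), np.int64(-130), np.int64(218)), (np.int64(555), np.int64(-133), np.int64(217)), (np.int64(566), np.int64(-138), np.int64(213)), (np.int64(572), np.int64(-261), np.int64(6))]
```

View pics/zw.png

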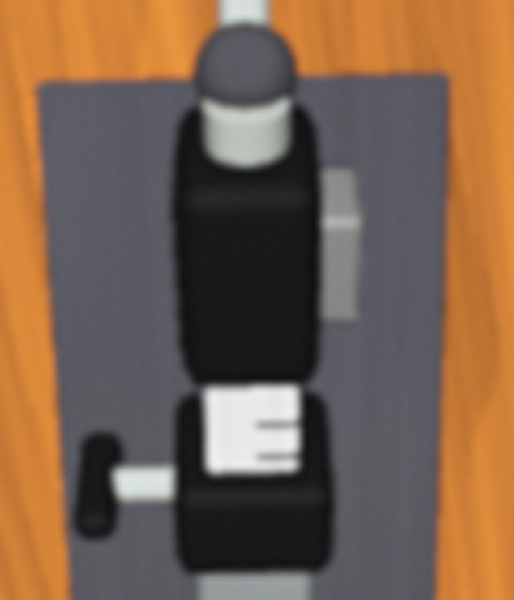

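```bash
python3 - <<'E'
from h import *
plan([.571,-.0515,.207],[.985,-.1737],6)
E
```

```text
[0.0, 0.03, 0.6] [0.0, 0.0, -0.0]
[0.0, 0.03, 0.6] [0.0, 0.0, -0.0]
[0.0, 0.03, 0.6] [0.0, 0.0, -0.0]
[0.01, 0.02, 0.6] [0.0, 0.0, -0.0]
[0.0, 0.03, 0.6] [0.0, 0.0, -0.0]
[0.01, 0.02, 0.61] [0.0, 0.0, -0.0]
end [ 0.5708 -0.0515  0.207 ] [-0.   -0.01  0.02]
```

Call:
{"fn": "drive_tool", "kwargs": {
  "steps": [
    {"translation": [0, 0.03, 0.6], "angular": [0, 0, 0], "gripper": 1},
    {"translation": [0, 0.03, 0.6], "angular": [0, 0, 0], "gripper": 1},
    {"translation": [0, 0.03, 0.6], "angular": [0, 0, 0], "gripper": 1},
    {"translation": [0.01, 0.03, 0.6], "angular": [0, 0, 0], "gripper": 1},
    {"translation": [0, 0.03, 0.6], "angular": [0, 0, 0], "gripper": 1},
    {"translation": [0.01, 0.02, 0.6], "angular": [0, 0, 0], "gripper": 1},
    {"translation": [0, 0, 0], "angular": [0, 0, 0], "gripper": 0.7},
    {"translation": [0, 0, 0], "angular": [0, 0, 0], "gripper": 0.55}
  ],
  "force": 25
}}

```text
t: 3.68
tool_pos: [0.572, -0.0512, 0.2085]
tool_rot: [2.405, 2.019, 0.001]
contact_force: [-0.3, -0.1, -0.6]
opening: 0.0518
grip_force: 0.0
```

```bash
python3 - <<'E'
from h import *
d=grab('wrist','wrist2')
o=ctrl.get_obs(); print(o['t'],o['tool_pos'],o['contact_force'],o['opening'])
cv2.imwrite('pics/w2.png',d['color'][:,:,::-1])
E
```

```text
3.725 [ 0.57225438 -0.05116136  0.20902859] [ 0.21181244 -1.09571874  0.71622955] 0.04707206978995309
```

View pics/w2.png

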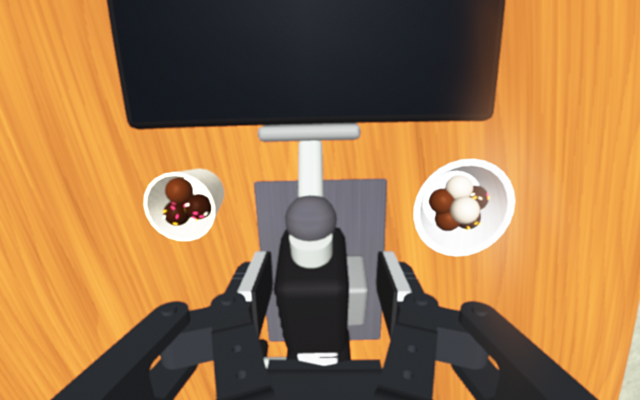

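The wrist view shows the open fingers either side of the grip and button, with pads at about cols 270 and 385 (mid 324). The grip's centre is at about col 313, so the tool sits about 4 mm towards the button. I'll shift it 2.5 mm and close.

Call:
{"fn": "drive_tool", "kwargs": {
  "steps": [
    {"translation": [0, -0.06, 0], "angular": [0, 0, 0], "gripper": 0.5},
    {"translation": [0, 0, 0], "angular": [0, 0, 0], "gripper": 0.42},
    {"translation": [0, 0, 0], "angular": [0, 0, 0], "gripper": 0.36},
    {"translation": [0, 0, 0], "angular": [0, 0, 0], "gripper": 0.3},
    {"translation": [0, 0, 0], "angular": [0, 0, 0], "gripper": 0.2},
    {"translation": [0, 0, 0], "angular": [0, 0, 0], "gripper": 0},
    {"translation": [0, 0, 0], "angular": [0, 0, 0], "gripper": 0},
    {"translation": [0, 0, 0], "angular": [0, 0, 0], "gripper": 0}
  ],
  "force": 28
}}

```text
t: 4.72
tool_pos: [0.5686, -0.0513, 0.2089]
tool_rot: [2.404, 2.021, -0.004]
contact_force: [-7.2, -3.0, 6.9]
opening: 0.0295
grip_force: 27.9
```

```bash
python3 - <<'E'
from h import *
d=grab('wrist','wrist3')
o=ctrl.get_obs(); print(o['t'],o['tool_pos'],o['contact_force'],o['wrist_torque'],o['opening'],o['grip_force'])
cv2.imwrite('pics/w3.png',cv2.resize(d['color'][220:390,230:430,::-1],(700,595),interpolation=cv2.INTER_CUBIC))
E
```

```text
4.775 [ 0.56862811 -0.0512401   0.20894102] [-7.55494264 -3.22774595  7.05228908] [-0.49715765  0.71339072  0.39412712] 0.029787476974555114 27.852088809013367
```

View pics/w3.png

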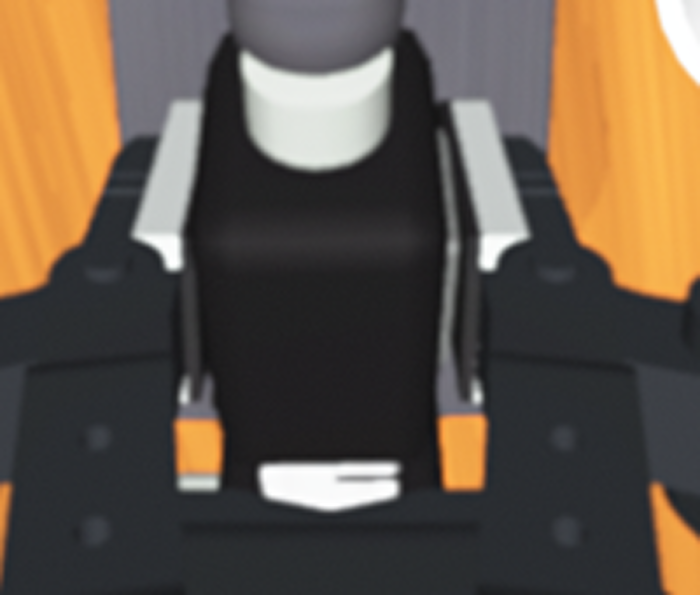

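The crop shows both pads against the grip, with the button flush at the right pad (about (455,300) in the crop). The opening reads 29.8 mm, so the button is fully in. Next I'll draw the boom out along its axis.

Call:
{"fn": "drive_tool", "kwargs": {
  "steps": [
    {"translation": [0, -0.03, -0.01], "angular": [0, 0, 0], "gripper": 0},
    {"translation": [0.04, 0, -0.015], "angular": [0, 0, 0], "gripper": 0},
    {"translation": [0.1, 0, -0.036], "angular": [0, 0, 0], "gripper": 0},
    {"translation": [0.16, 0, -0.058], "angular": [0, 0, 0], "gripper": 0},
    {"translation": [0.16, 0, -0.058], "angular": [0, 0, 0], "gripper": 0},
    {"translation": [0.16, 0, -0.058], "angular": [0, 0, 0], "gripper": 0},
    {"translation": [0.16, 0, -0.058], "angular": [0, 0, 0], "gripper": 0},
    {"translation": [0.16, 0, -0.058], "angular": [0, 0, 0], "gripper": 0}
  ]
}}

```text
t: 5.78
tool_pos: [0.5744, -0.0136, 0.2228]
tool_rot: [2.404, 2.02, -0.003]
contact_force: [-5.3, -6.2, 6.8]
opening: 0.0295
grip_force: 29.3
```

Call:
{"fn": "drive_tool", "kwargs": {
  "steps": [
    {"translation": [0.2, -0.01, -0.075], "angular": [0, 0, 0], "gripper": 0},
    {"translation": [0.25, -0.01, -0.093], "angular": [0, 0, 0], "gripper": 0},
    {"translation": [0.25, -0.01, -0.093], "angular": [0, 0, 0], "gripper": 0},
    {"translation": [0.25, 0, -0.093], "angular": [0, 0, 0], "gripper": 0},
    {"translation": [0.25, 0, -0.093], "angular": [0, 0, 0], "gripper": 0},
    {"translation": [0.25, 0, -0.091], "angular": [0, 0, 0], "gripper": 0},
    {"translation": [0.2, 0, -0.073], "angular": [0, 0, 0], "gripper": 0},
    {"translation": [0.1, 0, -0.036], "angular": [0, 0, 0], "gripper": 0}
  ]
}}

```text
t: 6.78
tool_pos: [0.5852, 0.0561, 0.2484]
tool_rot: [2.404, 2.021, -0.002]
contact_force: [-4.1, -4.5, 7.1]
opening: 0.0293
grip_force: 29.0
```

Call:
{"fn": "drive_tool", "kwargs": {
  "steps": [
    {"translation": [0, 0, 0], "angular": [0, 0, 0], "gripper": 0},
    {"translation": [0, 0, 0], "angular": [0, 0, 0], "gripper": 0}
  ]
}}

```text
t: 7.02
tool_pos: [0.5852, 0.056, 0.2484]
tool_rot: [2.404, 2.021, -0.002]
contact_force: [-3.8, -3.6, 6.0]
opening: 0.0297
grip_force: 29.1
```

```bash
python3 - <<'E'
from h import *
o=ctrl.get_obs(); print(o['t'],o['tool_pos'],o['contact_force'],o['opening'],o['grip_force'])
t=grab('top','top4');s=grab('scene','scene4');w=grab('wrist','wrist4')
# expected mouth top point
m=np.array([.560,-.103,.2185])
pt,ps=proj(t,m),proj(s,m); print(pt,ps)
def crop(d,p,a,b,sz):
    u,v=int(p[0]),int(p[1]); return cv2.resize(d['color'][v-b:v+b,u-a:u+a,::-1],sz,interpolation=cv2.INTER_CUBIC)
cv2.imwrite('pics/z4.png',np.vstack([crop(t,pt,40,15,(800,300)),crop(s,(ps[0]+15,ps[1]-20),40,15,(800,300))]))
E
```

```text
7.025 [0.5851965  0.05597    0.24841153] [-3.77275976 -3.58900179  6.03648875] 0.02968174104455732 29.078349173069
(np.float64(401.86936976195636), np.float64(200.63846741052535)) (np.float64(251.50313438902097), np.float64(262.416590543904))
```

View pics/z4.png

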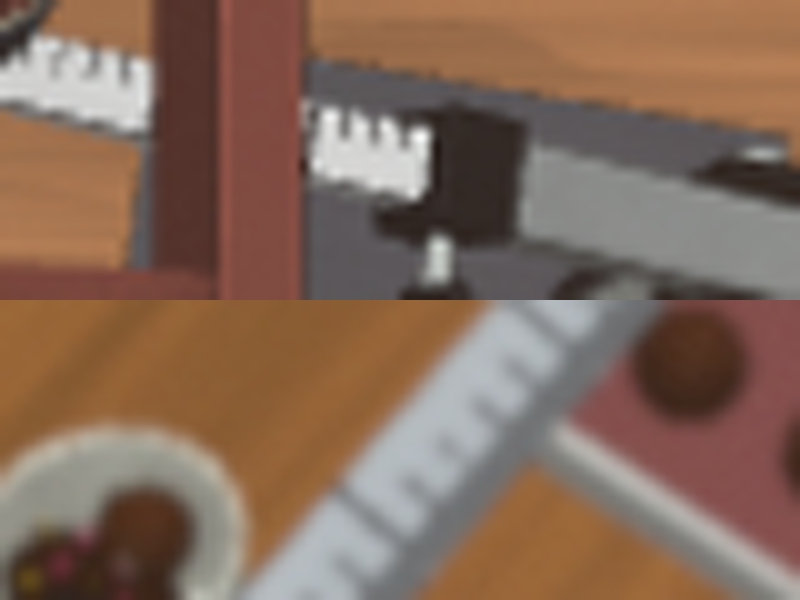

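The top crop shows half lines at cols 340, 375 and 407 after a long line at about 307, with the mouth at 432, so the reading is about 140 mm. The scene crop shows a long line at (365,505). I'll measure it with an intensity profile along the tube's top.

```bash
cat > prof.py <<'E'
from h import *
import sys
from scipy.signal import find_peaks
def prof(tag,G,lat):
    # G grip centre; s=distance inward from grip's centre along the axis
    d=ld(tag); g=cv2.cvtColor(d['color'],cv2.COLOR_RGB2GRAY).astype(np.float32)
    a=np.radians(10.);c=np.radians(20.)
    x=np.array([np.cos(a),-np.sin(a),0]);y=np.array([np.sin(a)*np.cos(c),np.cos(a)*np.cos(c),np.sin(c)]);n=np.cross(x,y)
    s=np.arange(.02,.22,.0005)
    P=np.array([proj(d,G-q*y+.01*n+lat*x) for q in s],np.float32)
    return s,cv2.remap(g,P[:,0].reshape(1,-1),P[:,1].reshape(1,-1),cv2.INTER_CUBIC)[0]
E
python3 - <<'E'
from prof import *
G=np.array([.5685,-.0510,.2285])+np.array([.0186,.1072,.0395])
for tag in('top4','scene4'):
  for lat in (-.005,.0,.005):
    s,p=prof(tag,G,lat)
    i,_=find_peaks(-p,prominence=8); print(tag,lat,[(round(float(s[k])*1000-25,1),int(p[k])) for k in i])
    e=np.gradient(p); k=[j for j in range(len(s)) if e[j]<-3 and e[j]==e[max(0,j-6):j+7].min()]; print('  drops',[round(float(s[j])*1000-25,1) for j in k])
E
```

```text
top4 -0.005 [(3.0, 37), (78.0, 57), (107.0, 81), (152.0, 34)]
  drops [57.5, 106.0, 148.0]
top4 0.0 [(10.5, 35), (27.5, 170), (37.5, 175), (49.0, 184), (77.0, 55), (106.5, 87), (118.5, 206), (128.5, 205), (151.0, 32)]
  drops [-4.5, 0.5, 26.0, 36.0, 47.5, 58.5, 147.5]
top4 0.005 [(16.0, 40), (29.5, 162), (39.5, 136), (48.5, 135), (76.0, 56), (101.5, 86), (109.0, 89), (119.5, 122), (129.0, 132), (139.0, 134), (150.5, 25)]
  drops [11.0, 27.0, 37.5, 47.0, 57.5, 107.5, 117.5, 127.0, 137.5, 147.5]
scene4 -0.005 [(59.5, 144), (109.5, 144), (161.0, 37)]
  drops [57.5, 107.5, 150.0]
scene4 0.0 [(19.5, 148), (29.0, 152), (39.5, 155), (49.5, 161), (59.5, 142), (69.0, 157), (79.0, 161), (89.5, 163), (99.5, 157), (109.5, 134), (119.5, 161), (129.5, 163), (139.5, 168), (171.0, 36)]
  drops [17.5, 27.0, 37.5, 48.0, 57.5, 67.0, 77.5, 87.5, 97.5, 108.0, 118.0, 127.5, 149.0]
scene4 0.005 [(19.0, 141), (29.0, 143), (39.5, 152), (49.0, 153), (59.0, 143), (69.5, 148), (79.0, 146), (89.5, 162), (99.5, 148), (109.0, 137), (119.5, 149), (129.5, 150), (139.5, 145), (172.0, 36)]
  drops [18.0, 27.0, 37.0, 47.5, 57.5, 68.0, 77.5, 88.0, 97.0, 107.5, 117.0, 127.5, 137.5, 148.5]
```

Call:
{"fn": "drive_tool", "kwargs": {
  "steps": [
    {"translation": [0.06, 0, -0.022], "angular": [0, 0, 0], "gripper": 0},
    {"translation": [0.1, 0, -0.036], "angular": [0, 0, 0], "gripper": 0},
    {"translation": [0.08, 0, -0.029], "angular": [0, 0, 0], "gripper": 0},
    {"translation": [0, 0, 0], "angular": [0, 0, 0], "gripper": 0},
    {"translation": [0, 0, 0], "angular": [0, 0, 0], "gripper": 0}
  ]
}}

```text
t: 7.8
tool_pos: [0.5866, 0.0654, 0.2519]
tool_rot: [2.405, 2.021, -0.002]
contact_force: [-5.8, -3.7, 6.7]
opening: 0.0296
grip_force: 29.4
```

```bash
python3 - <<'E'
from prof import *
o=ctrl.get_obs(); print(o['t'],o['tool_pos'],o['contact_force'],o['opening'],o['grip_force'])
grab('top','top5');grab('scene','scene5')
G=np.array([.5685,-.0510,.2285])+np.array([.0202,.1168,.0430])
for tag in('top5','scene5'):
  for lat in (-.005,.0,.005):
    s,p=prof(tag,G,lat)
    i,_=find_peaks(-p,prominence=8); print(tag,lat,[(round(float(s[k])*1000-25,1),int(p[k])) for k in i])
    e=np.gradient(p); k=[j for j in range(len(s)) if e[j]<-3 and e[j]==e[max(0,j-6):j+7].min()]; print('  drops',[round(float(s[j])*1000-25,1) for j in k])
s,ps=prof('scene5',G,-.005); print([(float(round(a*1000-25,1)),int(b)) for a,b in zip(s,ps) if .165<a<.195][::2])
def crop(tag,m,a,b,sz):
    d=ld(tag);u,v=map(int,proj(d,m)); return cv2.resize(d['color'][v-b:v+b,u-a:u+a,::-1],sz,interpolation=cv2.INTER_CUBIC)
m=np.array([.562,-.09,.222])
cv2.imwrite('pics/z5.png',np.vstack([crop('top5',m,30,11,(800,294)),crop('scene5',m,30,11,(800,294))]))
E
```

```text
7.8 [0.58664903 0.06543027 0.25189454] [-5.82361204 -3.6591888   6.73702924] 0.02959291597702475 29.369642436504364
top5 -0.005 [(1.5, 38), (75.5, 56), (101.0, 87), (108.0, 113), (162.5, 35)]
  drops [57.0, 107.0, 114.0, 158.5]
top5 0.0 [(8.5, 39), (19.5, 163), (28.5, 157), (38.0, 171), (48.5, 176), (74.5, 56), (100.0, 86), (120.5, 182), (139.5, 201), (150.0, 202), (161.5, 31)]
  drops [-3.5, 18.0, 26.5, 36.5, 46.0, 56.0, 118.5, 137.5, 158.0]
top5 0.005 [(12.5, 43), (28.0, 136), (39.5, 158), (49.5, 159), (73.5, 56), (99.0, 85), (110.0, 124), (120.0, 167), (129.5, 122), (139.5, 123), (149.5, 129), (160.5, 27)]
  drops [4.5, 9.5, 26.0, 36.5, 47.5, 55.5, 108.0, 118.0, 128.0, 137.5, 147.0, 158.0]
scene5 -0.005 [(59.5, 139), (109.5, 138), (183.0, 35)]
  drops [58.0, 108.0, 160.5]
scene5 0.0 [(19.5, 150), (29.5, 146), (39.0, 152), (49.0, 150), (59.5, 137), (69.5, 160), (79.5, 151), (89.5, 155), (99.5, 161), (109.5, 141), (119.5, 159), (129.5, 168), (139.5, 159), (149.5, 166), (179.0, 35)]
  drops [17.0, 27.5, 37.5, 47.5, 57.5, 68.0, 77.5, 87.5, 98.0, 108.0, 118.0, 137.5, 147.5, 159.0]
scene5 0.005 [(19.5, 143), (29.5, 147), (39.5, 145), (49.5, 146), (59.0, 139), (69.0, 158), (79.5, 144), (89.5, 142), (99.5, 150), (109.5, 135), (119.5, 149), (129.5, 155), (139.5, 141), (150.0, 159), (178.5, 36)]
  drops [17.5, 28.5, 37.0, 47.0, 57.5, 68.0, 78.0, 87.5, 97.0, 107.5, 117.5, 127.5, 137.5, 148.0, 158.5]
[(140.0, 185), (141.0, 185), (142.0, 186), (143.0, 185), (144.0, 185), (145.0, 185), (146.0, 185), (147.0, 185), (148.0, 185), (149.0, 185), (150.0, 186), (151.0, 185), (152.0, 184), (153.0, 184), (154.0, 185), (155.0, 185), (156.0, 181), (157.0, 172), (158.0, 149), (159.0, 119), (160.0, 93), (161.0, 61), (162.0, 45), (163.0, 41), (164.0, 38), (165.0, 38), (166.0, 38), (167.0, 39), (168.0, 39), (169.0, 37)]
```

View pics/z5.png

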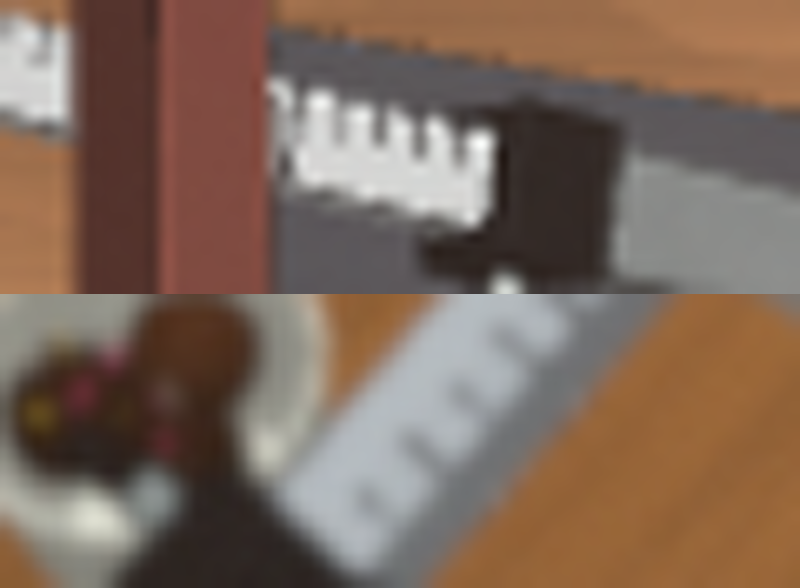

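Both crops show the long 100 mm line and the four half lines before the mouth, with the mouth about one division past the 140 line. The profile reads 149–150 mm. The button is in (29.6 mm opening) and the boom is still, so I'll hand the job in.

```bash
python3 -c "
from station import ctrl
print(ctrl.finish_job())"
```

```text
the job is handed in; nothing more can be done
None
```

I handed the job in with the boom held still at the 150 mm line (the scale read 149–150 mm in two camera views) and the lock button pressed fully in. I did not re-measure the stand, tray, bowl, cup and plate at the end, and the hand-in gave no verdict.

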